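Take the red-primed cover from the bolted drying rack to the painting easel

TASK

Draw the drying rack's bolt fully back, slide the red-primed panel up out of its slot by its top edge, and stand it upright and centred on the ledge of the bench easel, leaning back against the easel's frame; do not drop it. Then shoot the bolt fully home into its keeper again so that the grey and the white panel stay locked in their slots. Leave those two panels, the solvent can and the filler tub where they are.

Things in the scene. Friction and masses are not known exactly. Their poses are not given: they have to be found in the camera images.
- red_panel: The panel to move, in brick-red primer. Printed housing cover with dark vent slots, 8 mm thick, 110 wide, 130 tall, 0.08 to 0.17 kg. Origin: centre of its bottom edge; x along width, y through thickness, z up to the top edge at 130 mm. Starts home in one of the three slots (which one varies), axes as rack_bed's.
- grey_panel: Stays: the same panel in grey primer. Printed housing cover with dark vent slots, 8 mm thick, 110 wide, 130 tall, 0.08 to 0.17 kg. Origin: centre of its bottom edge; x along width, y through thickness, z up to the top edge at 130 mm. Starts home in one of the three slots (which one varies), axes as rack_bed's.
- white_panel: Stays: the same panel in bare white. Printed housing cover with dark vent slots, 8 mm thick, 110 wide, 130 tall, 0.08 to 0.17 kg. Origin: centre of its bottom edge; x along width, y through thickness, z up to the top edge at 130 mm. Starts home in one of the three slots (which one varies), axes as rack_bed's.
- rack_bed: Fixed plywood rack bed leaning 24 deg towards the robot. Origin: middle of its floor, 44 mm up. z: panels slide out along it, 24 deg from vertical; x: along panel width, away from robot and up; y: level, across slots. Slots at y -38, 0, +38 mm, 12 mm wide; grooves and walls end at z 75. Home panels: foot at z 0, top at z 130, 2 mm play each way.
- bolt_keeper (a point): The keeper eye at rack_bed x 35, y -75, z 139 mm. The bolt's axis runs from here along rack_bed's y, 9 mm above the tops of home panels, to the barrel that guides it at y 60 to 88. Steel straps of keeper and barrel are 26 mm wide in x and reach z 151.
- bolt (a joint): Round steel bolt, 10 mm thick, sliding along rack_bed's y across all panel tops. 0 = home, tip 12 mm through the keeper; 0.144 m = fully drawn towards +y, every slot free (under 0.13 it still covers the slot at y +38 mm). Starts 0 to 10 mm from home. Slides with about 2.5 N of friction, stays where left, hard stop at both ends.
- bolt_knob (a point): Grip point on the bolt's black knob, a cylinder 14 mm across standing on the bolt along rack_bed's z, from the bolt's axis to 45 mm above it. This point is on the knob's axis, 18 mm under its top. Bolt home: at rack_bed x 35, y 132, z 166 mm, 37 mm free between knob and barrel. It travels +y with the bolt.
- easel_board: Fixed wooden easel frame leaning back 25 deg. Origin: mid-ledge, on the ledge's top where it meets the frame's front, 45 mm up. z: up along the frame, which ends at 85 mm; y: out over the ledge; x: level along it. Ledge 150 mm long, 26 deep, then a lip 8 mm high. A well-placed panel: foot at z 0, mid-thickness at y 4 mm, x 0, axes parallel, either face out.
- solvent_can: Loose blue rectangular solvent can, 62 x 105 x 160 mm, white cap up to 178 mm; origin at the centre of its underside. Leave it.
- filler_tub: Loose clear square tub of red filler, 90 x 90 x 55 mm; origin at the centre of its underside. Leave it.
Mind the look-alikes: they are no part of the job. What is shaped like the grey_panel but turquoise is not meant.

How it is judged:
By the outcome, as a careful person would: the job done as asked, in the order asked, and still so for the second after the job is handed in, with the robot touching nothing.
It also fails if it takes over 64 s, if anything falls off the work surface, if the arm or the gripper's body presses on something with over 40 N, if the wrist force passes 120 N, or if a joint passes its speed limit or range.

ROBOT

A 6-joint arm with a two-finger parallel gripper is mounted at the origin on the work surface. World frame = base frame: x ahead of the robot, y to its left, z up, the work surface at z = 0. Lengths are in m, angles in rad, forces in N, time in s.
With the tool pointing down it reaches from about 0.3 to 0.875 m from the base axis. Payload 6.4 kg.
Tool frame: the origin (TCP) lies midway between the tips of the shut fingers; the grasp point (between the pads) lies 19 mm behind it; z points along the fingers, y is the line along which they close (so a half turn about z gives the same grasp; the last joint's range is limited). The gripper opens to 85 mm and grips with 20 to 120 N. Pads are 22 mm wide; open, the fingers measure 114 mm over their backs; the gripper's body (76 mm by 85 mm) begins 54 mm behind the grasp point. The pads swing forward as they close: fully open they stand 13 mm farther back than shut.
Start: joints at [1.024, 0.181, 1.607, -0, 1.354, -0.206], TCP at [0.192, 0.542, 0.231] pointing down, gripper open.
Joint ranges: [-2.99, 2.99], [-0.89, 2.07], [0.3, 2.58], [-1.14, 4.28], [0, 2.63], [-3.12, 3.12]. Speed limits (rad/s): [2.57, 2.57, 3.01, 3.14, 3.14, 3.14].

INTERFACE

Orientations are given as a unit quaternion [w, x, y, z].
In Python, from bench import * gives the robot as it stands.
- The arm moves only by the tool play_rows, never from a script. Its argument "plan" is a list of rows, each a list of 3 entries, a list of its own where there are three numbers: the finger opening in mm, from 0 to 85.4, then the shift along the tool's x, y, z normalised to -1 to 1, where 1 is 40 cm, then the turn about the tool's z normalised to -1 to 1, where 1 is pi rad. A call has 1 to 10 rows; each row is the pose to reach, as a shift and turn from the pose commanded when the call began, along the tool's axes at that moment, turning the shorter way round; what a row does not reach only later rows make up. A row lasts 1/10 s, in which the tool goes at most 50 mm and 8.59 degrees, less where a joint would pass 70% of its speed; a pose out of reach is approached as far as the arm can. A call with a number of a shift or a turn outside -1 to 1 is refused whole. A call with a gripper value outside its range is refused whole. The fingers move at their own pace and stop on an object; the grip force is fixed at half the most. Time passes only in rows, so rows that repeat a pose let the fingers close. It gives the time, the measured TCP pose, the force, the opening and the grip force at its end, in the units of the state.
- get_obs(): the state, without advancing time (a new reading comes with each control period).
- camera(name): name is "side" or "top"; returns a dict with "image" (480x640x3 uint8, red, green, blue), "range_z" (480x640 float32, m along the optical axis (not along the pixel's ray), 0 where there is no reading), "intrinsics" (3x3 intrinsics, pixels), "rvec" (rotation vector, rad) and "tvec" (3), from world to camera coordinates, as OpenCV has them. Camera axes: x right, y down, z forward; pixel columns grow to the right and rows downward; lengths in m; the calibration is good to about 2 mm. A picture is of the moment at which its call begins.
- hand_in(): hands the job in; it is judged then, once.
Trained networks look in a picture, given as the dict that the camera call returned (one of the last four; its "shot" number tells which), for a name from the list of things; names that differ only in an ending like _2 or _b are one class to them, and where a whole thing is asked for, a point or a joint stands for the part that bears it (a point fixed in the world has none). Each returns a list of dicts, best first, with "conf" (0 to 1); they miss things now and then, are a little off and sometimes report something else, mostly with a low value. They report only what shows in the picture. A call takes as long as a camera call. They do not tell look-alikes from the thing itself.
- search_frame(picture, label): "rect" ([centre column, centre row, width, height] in pixels, round what is visible of it).
- masks_of(picture, label): "mask" (480x640 bool, what is visible of it) and "rect" ([centre column, centre row, width, height] in pixels, round what is visible of it).
The state is a dict: "time_s": time; "q": joint angles; "dq": joint speeds; "joint_efforts": joint torques, N m; "eef_pos": TCP position; "eef_rot": TCP orientation; "wrist_force": force on the tool from outside, world axes, zero at the start; "torque": the same for the moment, N m; "opening": opening from 0.0 (shut) to 1.0 (fully open); "grasp_force": force on a finger pad.
Only numpy, scipy, OpenCV 4.12 (cv2) and the standard library are available. Lean on these libraries where they do the work, as an engineer would, in place of code of your own. Each camera call takes 0.05 s, during which the arm holds its last target. There are 200 camera calls.

## Working session

There is one attempt and no reset: what is moved stays moved. The work goes in short steps, Python scripts to look and compute and a tool call to move; the robot and the scene stay as the last step left them, time stands still between calls to the robot, and variables do not carry over. Pictures are saved under pics/ and viewed, at most 10 in all, crops included, and the job is handed in when it is done.

Besides the shell and the picture viewer there is one more tool, called after ">>>" as name(argument=value, ...) on one line, values as JSON. play_rows: Moves the arm, as the interface text tells. Its arguments: {"type":"object","properties":{"plan":{"type":"array","items":{"type":"array"}}},"required":["plan"]}

```bash
mkdir -p pics; ls; cat > h.py <<'E'
from bench import *
import numpy as np, cv2
from scipy.spatial.transform import Rotation as R
def cloud(c):
    K=np.array(c["intrinsics"]);z=c["range_z"];v,u=np.mgrid[:480,:640]
    p=np.stack([(u-K[0,2])/K[0,0]*z,(v-K[1,2])/K[1,1]*z,z],-1)
    Rm=cv2.Rodrigues(np.array(c["rvec"],float))[0]
    w=(p-np.array(c["tvec"]).ravel())@Rm
    w[z<=0]=np.nan
    return w
def proj(c,P):
    return cv2.projectPoints(np.array(P,float).reshape(-1,1,3),np.array(c["rvec"],float),np.array(c["tvec"],float),np.array(c["intrinsics"]),None)[0].reshape(-1,2)
def pose():
    o=get_obs();q=o["eef_rot"];return np.array(o["eef_pos"]),R.from_quat([q[1],q[2],q[3],q[0]]).as_matrix(),o
E
python3 - <<'E'
from h import *
for n in("side","top"):
    c=camera(n);cv2.imwrite(f"pics/{n}0.png",c["image"][:,:,::-1]);w=cloud(c);np.savez(f"{n}0.npz",w=w,im=c["image"],K=c["intrinsics"],rv=c["rvec"],tv=c["tvec"])
    print(n,"cam",(-cv2.Rodrigues(np.array(c["rvec"],float))[0].T@np.array(c["tvec"]).ravel()).round(3))
    for l in "red_panel grey_panel white_panel rack_bed bolt bolt_knob easel_board solvent_can filler_tub".split():
        for d in masks_of(c,l)[:3]:
            m=d["mask"];print(l,round(d["conf"],2),np.round(d["rect"]),np.nanmedian(w[m],0).round(3),np.median(c["image"][m],0))
p,Rm,o=pose();print(p,Rm.round(3),o["opening"],o["time_s"])
E
```

```text
pics
side cam [0.389 0.574 0.768]
red_panel 0.89 [246. 246.  52.  37.] [0.587 0.005 0.146] [31.  6.  3.]
grey_panel 0.79 [236. 283.  56.  48.] [0.595 0.081 0.123] [15. 16. 14.]
grey_panel 0.79 [397. 228.  63.  48.] [ 0.267 -0.229  0.007] [  0. 117.  96.]
grey_panel 0.68 [286. 389.  82.  80.] [0.475 0.218 0.007] [  0. 126. 104.]
white_panel 0.97 [240. 260.  54.  34.] [0.587 0.043 0.144] [49. 46. 35.]
rack_bed 0.92 [225. 270. 105. 127.] [0.621 0.106 0.106] [43. 34. 22.]
bolt 0.84 [214. 263.  47.  95.] [0.616 0.086 0.189] [82. 81. 67.]
bolt_knob 0.8 [216. 265.  49.  94.] [0.615 0.089 0.189] [99. 96. 80.]
easel_board 0.73 [307. 189.  62.  47.] [ 0.502 -0.281  0.067] [88. 63. 28.]
easel_board 0.69 [173. 390.  75.  73.] [0.669 0.26  0.036] [131.  34.  22.]
easel_board 0.28 [217. 264.  46.  91.] [0.616 0.125 0.189] [89.  86.5 72. ]
solvent_can 0.56 [232. 164.  38.  79.] [ 0.701 -0.292  0.124] [ 9. 16. 25.]
filler_tub 0.95 [174. 390.  76.  73.] [0.668 0.26  0.036] [131.  34.  21.]
top cam [ 0.339 -0.031  1.118]
red_panel 0.61 [307. 191.  10.  56.] [0.584 0.001 0.149] [73.5 26.  18. ]
grey_pa
[... 387 characters left out ...]
  10.  58.] [0.601 0.074 0.136] [21. 21. 20.]
bolt 0.9 [270. 170. 119.  12.] [0.617 0.068 0.188] [109.  107.   98.5]
bolt_knob 0.73 [268. 169. 106.  13.] [0.616 0.076 0.189] [116. 115. 105.]
bolt_knob 0.47 [269. 178. 118.  74.] [0.623 0.04  0.092] [98. 85. 62.]
easel_board 0.75 [435. 232.  56.  71.] [ 0.5   -0.275  0.063] [81. 67. 45.]
solvent_can 0.96 [461. 138.  75.  68.] [ 0.698 -0.323  0.157] [109. 104.  96.]
filler_tub 0.72 [199. 170.  55.  47.] [0.668 0.257 0.037] [106.  42.  34.]
filler_tub 0.54 [266. 169. 110.   8.] [0.616 0.08  0.189] [117.5 117.  107. ]
[0.19217388 0.54196272 0.23131066] [[-0.942  0.334  0.   ]
 [ 0.334  0.942  0.   ]
 [ 0.     0.    -1.   ]] 0.9980685965091243 1.0
```

View pics/side0.png

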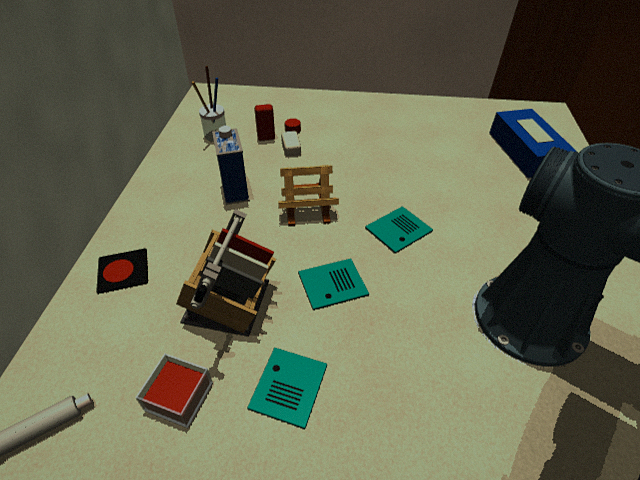

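View pics/top0.png

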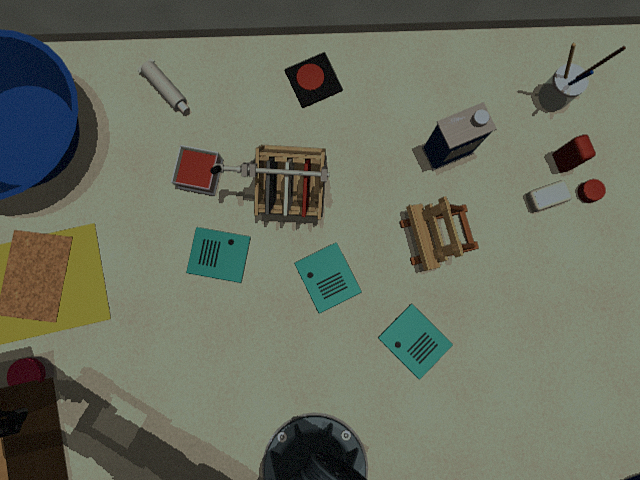

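```bash
cat > a.py <<'E'
from h import *
from scipy.optimize import least_squares
T=np.load("top0.npz");S=np.load("side0.npz")
# bolt line from top
w=T["w"]; b=w[(w[...,2]>.180)&(w[...,2]<.196)&(abs(w[...,0]-.616)<.03)&(w[...,1]>-.06)&(w[...,1]<.2)]
k=np.polyfit(b[:,1],b[:,0],1,w=None)
for _ in range(4):
    r=b[:,0]-np.polyval(k,b[:,1]); b=b[abs(r)<.006]; k=np.polyfit(b[:,1],b[:,0],1)
print("bolt x=k0*y+k1",k,"n",len(b),"y",b[:,1].min(),b[:,1].max(),"z",np.median(b[:,2]))
for n,D in(("top",T),("side",S)):
    w=D["w"]; kn=w[(w[...,2]>.199)&(abs(w[...,0]-.616)<.06)&(w[...,1]>-.1)&(w[...,1]<.25)]
    print(n,"knob",len(kn),kn.mean(0),kn.min(0),kn.max(0))
    e=w[(abs(w[...,0]-.5)<.12)&(w[...,1]<-.19)&(w[...,1]>-.4)&(w[...,2]>.02)]
    print("easel",len(e),np.nanmin(e,0),np.nanmax(e,0))
    for z in np.arange(.02,.14,.01):
        s=e[(e[:,2]>=z)&(e[:,2]<z+.01)]
        if len(s): print(round(z,2),len(s),np.percentile(s,[2,50,98],axis=0).round(3).tolist())
def crop(D,x0,x1,y0,y1,f): return cv2.resize(np.clip(D["im"][y0:y1,x0:x1,::-1].astype(float)*1.6,0,255).astype(np.uint8),None,fx=f,fy=f,interpolation=cv2.INTER_CUBIC)
a=crop(T,390,490,185,280,5);c=crop(S,270,350,155,235,5);a=a[:475];c=cv2.resize(c,(300,300));z=np.zeros((475,800,3),np.uint8);z[:a.shape[0],:500]=a;z[:300,500:]=c
cv2.imwrite("pics/e0.png",z)
E
python3 a.py
```

```text
bolt x=k0*y+k1 [0.09181941 0.61057326] n 505 y -0.045275459784509156 0.18330182168772136 z 0.18860152235375743
top knob 105 [0.61593095 0.13324631 0.21315401] [ 0.60461057 -0.04331984  0.1990069 ] [0.63001564 0.17978276 0.23016699]
easel 2491 [ 0.42090519 -0.37589714  0.02059214] [ 0.57479625 -0.21973867  0.12446541]
0.02 14 [[0.475, -0.375, 0.021], [0.521, -0.361, 0.025], [0.568, -0.349, 0.029]]
0.03 35 [[0.443, -0.368, 0.032], [0.501, -0.288, 0.038], [0.57, -0.257, 0.04]]
0.04 517 [[0.429, -0.34, 0.04], [0.498, -0.265, 0.046], [0.57, -0.241, 0.05]]
0.05 453 [[0.427, -0.337, 0.05], [0.493, -0.252, 0.054], [0.564, -0.224, 0.06]]
0.06 454 [[0.427, -0.329, 0.06], [0.5, -0.258, 0.064], [0.564, -0.227, 0.07]]
0.07 254 [[0.443, -0.341, 0.07], [0.504, -0.284, 0.074], [0.565, -0.267, 0.079]]
0.08 75 [[0.452, -0.338, 0.08], [0.538, -0.294, 0.085], [0.558, -0.273, 0.089]]
0.09 91 [[0.452, -0.332, 0.09], [0.538, -0.298, 0.095], [0.559, -0.277, 0.099]]
0.1 187 [[0.446, -0.312, 0.1], [0.506, -0.296, 0.106], [0.568, -0.282, 0.11]]
0.11 351 [[0.447, -0.32, 0.11], [0.507, -0.302, 0.117], [0.569, -0
[... 470 characters left out ...]
0.436, -0.287, 0.04], [0.514, -0.266, 0.045], [0.568, -0.235, 0.05]]
0.05 347 [[0.427, -0.286, 0.05], [0.497, -0.247, 0.056], [0.563, -0.223, 0.06]]
0.06 381 [[0.428, -0.291, 0.06], [0.5, -0.267, 0.064], [0.565, -0.228, 0.07]]
0.07 172 [[0.444, -0.298, 0.07], [0.503, -0.283, 0.073], [0.565, -0.266, 0.08]]
0.08 75 [[0.452, -0.301, 0.08], [0.472, -0.29, 0.085], [0.559, -0.273, 0.089]]
0.09 81 [[0.453, -0.307, 0.09], [0.54, -0.288, 0.095], [0.56, -0.277, 0.1]]
0.1 191 [[0.449, -0.312, 0.101], [0.509, -0.296, 0.106], [0.568, -0.281, 0.11]]
0.11 248 [[0.449, -0.316, 0.11], [0.509, -0.301, 0.115], [0.568, -0.286, 0.12]]
0.12 19 [[0.45, -0.314, 0.12], [0.501, -0.303, 0.121], [0.564, -0.288, 0.122]]
```

View pics/e0.png

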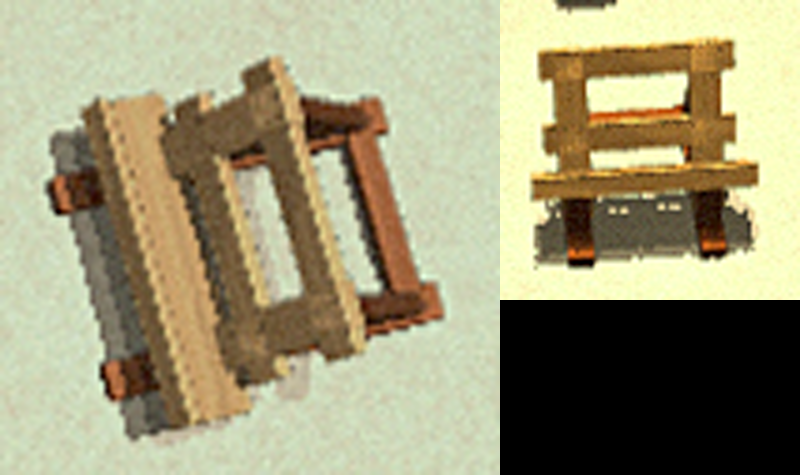

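```bash
cat > b.py <<'E'
from h import *
from scipy.optimize import least_squares
T=np.load("top0.npz");S=np.load("side0.npz")
def fr(yaw,tilt): # columns = axes; rack
    return R.from_euler("z",yaw).as_matrix()
yaw=-0.0915; c,s=np.cos(np.radians(24)),np.sin(np.radians(24))
Rr=R.from_euler("z",yaw).as_matrix()@np.array([[c,0,-s],[0,1,0],[s,0,c]])
for n,D in(("top",T),("side",S)):
    w=D["w"]
    L=(w-[0.64,0.037,0.044])@Rr   # provisional origin
    reg=(abs(L[...,0])<.1)&(abs(L[...,1])<.18)&(L[...,2]>.0)
    b=reg&(L[...,2]>.139)&(L[...,2]<.150)&(abs(L[...,0]-.035)<.02); 
    print(n,"bolt x",np.median(L[b][:,0]),"slope",np.polyfit(L[b][:,1],L[b][:,0],1)[0],"z",np.percentile(L[b][:,2],[50,90]))
    k=reg&(L[...,2]>.170)&(L[...,1]>.08)
    print("knob",k.sum(),np.percentile(L[k],[3,50,97],axis=0).round(4).tolist())
    kp=reg&(L[...,2]>.146)&(L[...,1]<-.05); print("keeper",np.percentile(L[kp],[3,50,97],axis=0).round(4).tolist())
    t=reg&(L[...,2]>.122)&(L[...,2]<.134)&(abs(L[...,0])<.06)
    P=L[t]
    for nm,y0 in(("red",-.038),("white",0),("grey",.038)):
        q=P[abs(P[:,1]-y0)<.015]; q=q[q[:,0]<.02]
        if len(q): print(nm,len(q),np.percentile(q,[3,50,97],axis=0).round(4).tolist())
# easel
E=np.vstack([D["w"][(abs(D["w"][...,0]-.5)<.12)&(D["w"][...,1]<-.19)&(D["w"][...,1]>-.36)&(D["w"][...,2]>.035)] for D in(T,S)])
ct,st=np.cos(np.radians(25)),np.sin(np.radians(25))
def RE(yw): # y out = (sin.., ) ; yaw 0 => y out = world +y
    return R.from_euler("z",yw).as_matrix()@np.array([[1,0,0],[0,ct,-st],[0,st,ct]])
fp=np.array([.5,-.26,.045]);yw=-.2
for it in range(12):
    L=(E-fp)@RE(yw); tol=max(.003,.012-.002*it)
    m=(abs(L[:,1])<tol)&(L[:,2]>.03)&(L[:,2]<.083)&(abs(L[:,0])<.08)
    Q=E[m]
    def f(p): return ((Q-[.5,p[0],.045])@RE(p[1]))[:,1]
    r=least_squares(f,[fp[1],yw],loss="soft_l1",f_scale=.001); fp=np.array([.5,r.x[0],.045]);yw=r.x[1]
L=(E-fp)@RE(yw)
print("easel",fp,yw,m.sum(),np.abs(f(r.x)).mean())
lip=(L[:,1]>.024)&(L[:,1]<.036)&(L[:,2]>.004)&(L[:,2]<.012)
led=(L[:,1]>.004)&(L[:,1]<.022)&(abs(L[:,2])<.005)
rail=(abs(L[:,1])<.005)&(L[:,2]>.02)&(L[:,2]<.09)
for nm,mm in(("lip",lip),("ledge",led),("rail",rail)): print(nm,mm.sum(),np.percentile(L[mm],[1,50,99],axis=0).round(4).tolist())
E
python3 b.py
```

```text
top bolt x 0.03541821407030379 slope 0.005324893500425302 z [0.14302286 0.1488449 ]
knob 52 [[0.0291, 0.1268, 0.1722], [0.0354, 0.1322, 0.1824], [0.0412, 0.1381, 0.1869]]
keeper [[0.0236, -0.0822, 0.1469], [0.0353, -0.0766, 0.1502], [0.047, -0.0709, 0.1532]]
red 152 [[-0.0542, -0.0431, 0.1249], [-0.0183, -0.0394, 0.1291], [0.0171, -0.0354, 0.1325]]
white 151 [[-0.0543, -0.0052, 0.1246], [-0.0172, -0.0015, 0.1289], [0.0176, 0.0024, 0.1328]]
grey 155 [[-0.0542, 0.0329, 0.1245], [-0.019, 0.0364, 0.1289], [0.0178, 0.0406, 0.1324]]
side bolt x 0.034796779759411714 slope -0.0007570851995003705 z [0.14327127 0.14925887]
knob 89 [[0.0287, 0.1273, 0.1715], [0.0349, 0.1361, 0.1822], [0.0409, 0.14, 0.1845]]
keeper [[0.0233, -0.0831, 0.1465], [0.0351, -0.075, 0.1495], [0.0462, -0.0706, 0.1517]]
red 203 [[-0.054, -0.0437, 0.1223], [-0.0172, -0.0374, 0.1279], [0.0181, -0.0347, 0.1306]]
white 210 [[-0.0544, -0.0045, 0.1224], [-0.0179, 0.0007, 0.1284], [0.0172, 0.003, 0.1312]]
grey 230 [[-0.0539, 0.033, 0.1225], [-0.0184, 0.0386, 0.1284], [0.0174, 0.0411, 0.1309]]
easel [ 0.5        -0.26821175  0.045     ] 0.22018891270516125 1264 0.0011525265714821095
lip 298 [[-0.0732, 0.0256, 0.0041], [-0.0013, 0.031, 0.0065], [0.073, 0.0352, 0.0099]]
ledge 400 [[-0.0734, 0.0041, -0.0046], [-0.0014, 0.0122, -0.0008], [0.0738, 0.0212, 0.0023]]
rail 1923 [[-0.0624, -0.0047, 0.0206], [0.0001, -0.0002, 0.0617], [0.0644, 0.0036, 0.0846]]
```

```bash
cat >> h.py <<'E'
c24,s24=np.cos(np.radians(24)),np.sin(np.radians(24))
RO=np.array([.640,.036,.044]);YR=-.0905
RR=R.from_euler("z",YR).as_matrix()@np.array([[c24,0,-s24],[0,1,0],[s24,0,c24]])
EO=np.array([.5,-.268,.045]);YE=.220
def rack(x,y,z): return RO+RR@np.array([x,y,z])/1000
def easel_h(x,y,z): # horizontal easel frame: x along ledge, y horizontal out, z up, mm
    return EO+R.from_euler("z",YE).as_matrix()@np.array([x,y,z])/1000
def go(P,yaw):
    "tool-frame normalised shift to TCP P with tool y axis along world angle yaw+90deg"
    p,M,o=pose(); d=M.T@(np.array(P)-p)/.4
    a=np.arctan2(M[1,1],M[0,1]); t=(yaw+np.pi/2-a+np.pi/2)%np.pi-np.pi/2
    print("target",np.round(P,4),"shift",d.round(4),"turn",round(-t/np.pi,4))
def st():
    p,M,o=pose();print("t",o["time_s"],"p",p.round(4),"yaw",round(np.arctan2(M[1,1],M[0,1])-np.pi/2,4),"open",o["opening"]*85.4,"F",np.round(o["wrist_force"],1),"grip",o["grasp_force"],"q",np.round(o["q"],2))
E
python3 - <<'E'
from h import *
k=rack(35,134,168);k[2]=.198;print(k)
a=k.copy();a[2]=.28
go(a,YR);go(k,YR)
E
```

```text
[0.61590158 0.17273751 0.198     ]
target [0.6159 0.1727 0.28  ] shift [-1.3069 -0.5159 -0.1217] turn -0.0797
target [0.6159 0.1727 0.198 ] shift [-1.3069 -0.5159  0.0833] turn -0.0797
```

>>> play_rows(plan=[[40,[-0.9,-0.35,-0.12],-0.08],[40,[-0.9,-0.35,-0.12],-0.08],[40,[-0.9,-0.35,-0.12],-0.08],[40,[-0.9,-0.35,-0.12],-0.08],[40,[-0.9,-0.35,-0.12],-0.08],[40,[-0.9,-0.35,-0.12],-0.08],[40,[-0.9,-0.35,-0.12],-0.08],[40,[-0.9,-0.35,-0.12],-0.08],[40,[-0.9,-0.35,-0.12],-0.08],[40,[-0.9,-0.35,-0.12],-0.08]])

```text
time_s: 2.0
eef_pos: [0.4852, 0.2889, 0.2792]
eef_rot: [-0.0, 0.046, 0.999, 0.0]
wrist_force: [-0.2, 0.1, -1.6]
opening: 0.463
grasp_force: 0.0
```

```bash
python3 - <<'E'
from h import *
st();k=rack(35,134,168);k[2]=.28;go(k,YR)
E
```

```text
t 2.0 p [0.4852 0.2889 0.2792] yaw -0.0919 open 39.55457818933272 F [-0.2  0.1 -1.6] grip 0.0 q [ 0.33  0.12  1.58  0.    1.44 -1.15]
target [0.6159 0.1727 0.28  ] shift [-0.3521 -0.2593 -0.0023] turn -0.0004
```

>>> play_rows(plan=[[40,[-0.352,-0.259,0],0],[40,[-0.352,-0.259,0],0],[40,[-0.352,-0.259,0],0],[40,[-0.352,-0.259,0],0],[40,[-0.352,-0.259,0],0],[40,[-0.352,-0.259,0.1],0],[40,[-0.352,-0.259,0.2],0],[40,[-0.352,-0.259,0.203],0],[40,[-0.352,-0.259,0.203],0]])

```text
time_s: 2.9
eef_pos: [0.6142, 0.1756, 0.1979]
eef_rot: [-0.001, 0.044, 0.999, 0.0]
wrist_force: [0.3, -0.3, 0.5]
opening: 0.472
grasp_force: 0.0
```

```bash
python3 - <<'E'
from h import *
st()
c=camera("side");cv2.imwrite("pics/k1.png",cv2.resize(c["image"][160:360,120:320,::-1],None,fx=3,fy=3))
E
```

```text
t 2.9 p [0.6142 0.1756 0.1979] yaw -0.0874 open 40.278575107061094 F [ 0.3 -0.3  0.5] grip 0.0 q [ 0.09  0.35  1.47  0.    1.33 -1.39]
```

View pics/k1.png

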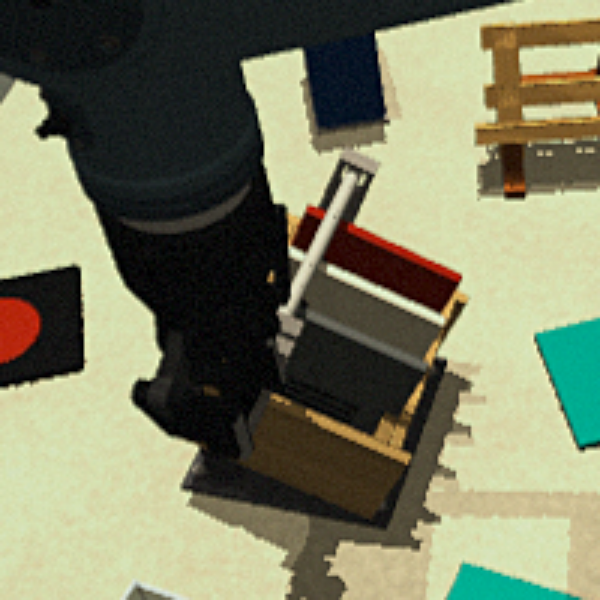

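>>> play_rows(plan=[[10,[0,0,0],0],[10,[0,0,0],0],[10,[0,0,0],0],[10,[0,0,0],0],[10,[0,0,0],0],[10,[0,0,0],0]])

```text
time_s: 3.55
eef_pos: [0.6169, 0.1743, 0.2011]
eef_rot: [0.002, 0.045, 0.999, 0.0]
wrist_force: [-2.1, 1.2, 4.9]
opening: 0.144
grasp_force: 58.4
```

>>> play_rows(plan=[[10,[0,0.05,0],0],[10,[0,0.1,0],0],[10,[0,0.15,0],0],[10,[0,0.2,0],0],[10,[0,0.25,0],0],[10,[0,0.3,0],0],[10,[0,0.33,0],0],[10,[0,0.35,0],0],[10,[0,0.354,0],0],[10,[0,0.354,0],0]])

```text
time_s: 4.55
eef_pos: [0.6298, 0.3135, 0.201]
eef_rot: [0.002, 0.045, 0.999, -0.001]
wrist_force: [-2.0, -7.9, 7.7]
opening: 0.141
grasp_force: 59.7
```

```bash
python3 - <<'E'
from h import *
st();p=pose()[0];print("rack",((p-RO)@RR*1000).round(1))
E
```

```text
t 4.55 p [0.6298 0.3135 0.201 ] yaw -0.0901 open 12.078614945896344 F [-2.  -7.9  7.7] grip 59.68332231044769 q [ 0.3   0.48  1.28 -0.    1.38 -1.18]
rack [ 31.6 275.4 157.8]
```

>>> play_rows(plan=[[10,[0,0.004,0],0],[10,[0,0.008,0],0],[10,[0,0.008,0],0]])

```text
time_s: 4.85
eef_pos: [0.6298, 0.3135, 0.201]
eef_rot: [0.001, 0.046, 0.999, -0.004]
wrist_force: [-5.4, -18.3, 11.0]
opening: 0.142
grasp_force: 60.1
```

```bash
python3 - <<'E'
from h import *
st();p=pose()[0];print("rack",((p-RO)@RR*1000).round(1))
E
```

```text
t 4.85 p [0.6298 0.3135 0.201 ] yaw -0.0916 open 12.132577372331042 F [ -5.4 -18.3  11. ] grip 60.11103630065918 q [ 0.3   0.49  1.27 -0.01  1.38 -1.18]
rack [ 31.7 275.5 157.7]
```

>>> play_rows(plan=[[10,[0,-0.008,0],0],[40,[0,-0.008,0],0],[40,[0,-0.008,0],0],[40,[0,-0.008,0],0],[40,[0,-0.008,0],0],[40,[0,-0.008,-0.1],0],[40,[0,-0.008,-0.2],0],[30,[0,-0.008,-0.2],0]])

```text
time_s: 5.65
eef_pos: [0.6311, 0.3163, 0.286]
eef_rot: [0.006, 0.044, 0.999, 0.002]
wrist_force: [-0.8, 0.0, 0.8]
opening: 0.355
grasp_force: 0.0
```

```bash
python3 - <<'E'
from h import *
st();P=rack(29,-38,121)-[0,0,.019];print(P);go([P[0],P[1],.26],YR);go(P,YR)
c=camera("top");cv2.imwrite("pics/t1.png",cv2.resize(c["image"][110:260,170:370,::-1],None,fx=4,fy=4))
w=cloud(c);L=(w-RO)@RR
k=(L[...,2]>.168)&(L[...,2]<.19)&(abs(L[...,0]-.035)<.03)&(L[...,1]>.1)&(L[...,1]<.33);print(k.sum(),np.nanmedian(L[k],0))
b=(L[...,2]>.140)&(L[...,2]<.148)&(abs(L[...,0]-.035)<.006)&(abs(L[...,1])<.3);print("bolt y",np.percentile(L[b][:,1],[2,5,10,50]))
E
```

```text
t 5.65 p [0.6311 0.3163 0.286 ] yaw -0.0889 open 30.2785709993098 F [-0.8  0.   0.8] grip 0.0 q [ 0.3   0.43  1.19  0.    1.52 -1.19]
[6.13936364e-01 2.09072244e-04 1.47334363e-01]
target [6.139e-01 2.000e-04 2.600e-01] shift [-0.0267 -0.7911  0.0616] turn 0.0005
target [6.139e-01 2.000e-04 1.473e-01] shift [-0.0236 -0.7924  0.3432] turn 0.0005
60 [0.03575529 0.27311151 0.18219124]
bolt y [0.05947635 0.07565477 0.09684194 0.17749707]
```

View pics/t1.png

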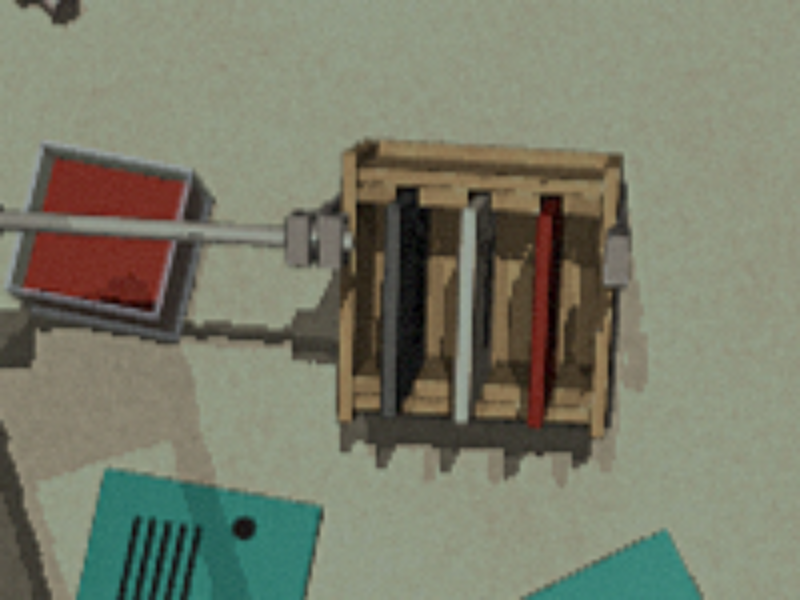

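>>> play_rows(plan=[[24,[-0.025,-0.792,0.0],0],[24,[-0.025,-0.792,0.0],0],[24,[-0.025,-0.792,0.0],0],[24,[-0.025,-0.792,0.0],0],[24,[-0.025,-0.792,0.0],0],[24,[-0.025,-0.792,0.0],0],[24,[-0.025,-0.792,0.0],0],[24,[-0.025,-0.792,0.0],0],[24,[-0.025,-0.792,0.1],0],[24,[-0.025,-0.792,0.1],0]])

```text
time_s: 6.7
eef_pos: [0.6067, 0.0006, 0.2323]
eef_rot: [-0.005, 0.044, 0.999, 0.001]
wrist_force: [-1.0, -0.5, -0.8]
opening: 0.279
grasp_force: 0.0
```

```bash
python3 - <<'E'
from h import *
st();P=rack(29,-38,121)-[0,0,.019];go(P,YR)
E
```

```text
t 6.7 p [6.067e-01 6.000e-04 2.323e-01] yaw -0.0885 open 23.866080680146922 F [-1.  -0.5 -0.8] grip 0.0 q [-0.19  0.26  1.51  0.    1.38 -1.68]
target [6.139e-01 2.000e-04 1.473e-01] shift [-0.0203  0.0003  0.2122] turn 0.0006
```

>>> play_rows(plan=[[24,[0,0,0],0],[24,[0,0,0],0],[24,[0,0,0],0]])

```text
time_s: 7.0
eef_pos: [0.6109, -0.0009, 0.2398]
eef_rot: [0.001, 0.044, 0.999, -0.0]
wrist_force: [-0.8, -0.1, 0.3]
opening: 0.281
grasp_force: 0.0
```

```bash
python3 - <<'E'
from h import *
st();P=rack(29,-38,121)-[0,0,.019];go(P,YR)
E
```

```text
t 7.0 p [ 0.6109 -0.0009  0.2398] yaw -0.0884 open 23.995098814741453 F [-0.8 -0.1  0.3] grip 0.0 q [-0.2   0.25  1.51  0.    1.38 -1.68]
target [6.139e-01 2.000e-04 1.473e-01] shift [-0.0068  0.0034  0.2313] turn 0.0007
```

>>> play_rows(plan=[[24,[-0.007,0.003,0.08],0],[24,[-0.007,0.003,0.16],0],[24,[-0.007,0.003,0.2],0],[24,[-0.007,0.003,0.23],0],[24,[-0.007,0.003,0.23],0],[24,[-0.007,0.003,0.23],0],[24,[-0.007,0.003,0.23],0]])

```text
time_s: 7.7
eef_pos: [0.6171, 0.0007, 0.1566]
eef_rot: [0.006, 0.044, 0.999, -0.0]
wrist_force: [-14.4, 9.8, 41.7]
opening: 0.279
grasp_force: 20.9
```

```bash
python3 - <<'E'
from h import *
st();P=rack(29,-38,121)-[0,0,.019];go(P,YR)
E
```

```text
t 7.7 p [0.6171 0.0007 0.1566] yaw -0.0881 open 23.83095392213306 F [-14.4   9.8  41.7] grip 20.899360114708543 q [-0.19  0.34  1.57  0.    1.22 -1.67]
target [6.139e-01 2.000e-04 1.473e-01] shift [ 0.0081 -0.0019  0.023 ] turn 0.0008
```

>>> play_rows(plan=[[24,[0,0,-0.05],0],[24,[0,0,-0.05],0],[24,[0,0,-0.05],0]])

```text
time_s: 8.0
eef_pos: [0.6135, -0.0005, 0.167]
eef_rot: [0.001, 0.045, 0.999, -0.0]
wrist_force: [0.1, 0.6, -0.5]
opening: 0.278
grasp_force: 0.0
```

```bash
python3 - <<'E'
from h import *
st()
im=[]
c=camera("side");a=cv2.resize(c["image"][200:330,180:300,::-1],None,fx=4,fy=4)
w=cloud(c);L=(w-RO)@RR
for nm,y0 in(("red",-.038),("white",0),("grey",.038)):
    q=L[(L[...,2]>.122)&(L[...,2]<.136)&(abs(L[...,0]+.02)<.03)&(abs(L[...,1]-y0)<.012)];print(nm,len(q),np.nanmedian(q,0).round(4),np.percentile(q[:,2],95))
cv2.imwrite("pics/s2.png",a)
E
```

```text
t 8.0 p [ 6.135e-01 -5.000e-04  1.670e-01] yaw -0.0893 open 23.768824527897284 F [ 0.1  0.6 -0.5] grip 0.0 q [-0.19  0.32  1.57 -0.    1.25 -1.68]
red 159 [-0.0208 -0.0363  0.1283] 0.1304811334564336
white 166 [-0.0197  0.0017  0.1282] 0.13029861498738282
grey 179 [-0.0195  0.0396  0.1282] 0.1305285879809404
```

View pics/s2.png

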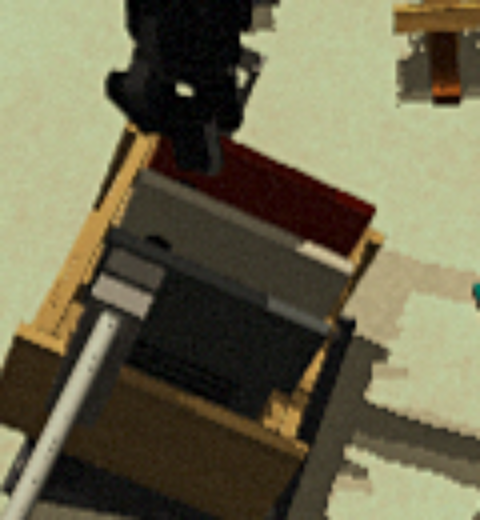

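>>> play_rows(plan=[[15,[0,0.002,0],0],[15,[0,0.002,0],0],[15,[0,0.002,0.01],0],[15,[0,0.002,0.018],0],[15,[0,0.002,0.018],0],[15,[0,0.002,0.018],0]])

```text
time_s: 8.65
eef_pos: [0.6128, 0.0003, 0.1585]
eef_rot: [-0.0, 0.045, 0.999, 0.0]
wrist_force: [-0.2, 1.0, -0.7]
opening: 0.173
grasp_force: 0.0
```

>>> play_rows(plan=[[15,[0,0,0.006],0],[15,[0,0,0.012],0],[15,[0,0,0.012],0],[15,[0,0,0.012],0]])

```text
time_s: 9.05
eef_pos: [0.6137, -0.0002, 0.1563]
eef_rot: [0.001, 0.045, 0.999, -0.001]
wrist_force: [-4.5, -0.4, 10.9]
opening: 0.179
grasp_force: 4.7
```

>>> play_rows(plan=[[15,[0,0,-0.008],0],[15,[0,0,-0.008],0],[4,[0,0,-0.008],0],[4,[0,0,-0.008],0],[4,[0,0,-0.008],0],[4,[0,0,-0.008],0],[4,[0,0,-0.008],0]])

```text
time_s: 9.75
eef_pos: [0.6132, 0.0002, 0.1576]
eef_rot: [0.0, 0.045, 0.999, -0.0]
wrist_force: [0.9, 0.6, 5.0]
opening: 0.078
grasp_force: 61.0
```

```bash
python3 - <<'E'
from h import *
st()
print("100mm along rack z in tool units",(pose()[1].T@(RR[:,2]*.1)/.4).round(4))
E
```

```text
t 9.75 p [6.132e-01 2.000e-04 1.576e-01] yaw -0.0895 open 6.631037125431083 F [0.9 0.6 5. ] grip 61.04485273361206 q [-0.19  0.34  1.57 -0.    1.23 -1.67]
100mm along rack z in tool units [ 1.016e-01  1.000e-04 -2.284e-01]
```

>>> play_rows(plan=[[4,[0.01,0,-0.0225],0],[4,[0.02,0,-0.045],0],[4,[0.03,0,-0.0675],0],[4,[0.04,0,-0.09],0],[4,[0.05,0,-0.1125],0],[4,[0.06,0,-0.135],0],[4,[0.07,0,-0.1575],0],[4,[0.08,0,-0.18],0],[4,[0.09,0,-0.2025],0],[4,[0.1,0,-0.225],0]])

```text
time_s: 10.75
eef_pos: [0.5724, 0.0039, 0.2479]
eef_rot: [-0.0, 0.045, 0.999, 0.0]
wrist_force: [-0.2, 0.5, -1.1]
opening: 0.073
grasp_force: 60.2
```

```bash
python3 - <<'E'
from h import *
st()
for n in("side","top"):
    c=camera(n);w=cloud(c);im=c["image"].astype(int)
    m=(im[...,0]>2*im[...,1]+5)&(im[...,0]>20)&(w[...,2]>.07)&(abs(w[...,1]-.0)<.06)&(w[...,0]<.7)&(w[...,0]>.45)
    if n=="side": cv2.imwrite("pics/s3.png",cv2.resize(c["image"][160:330,150:320,::-1],None,fx=3,fy=3))
    P=w[m];L=(P-pose()[0])@RR; print(n,len(P),P.min(0).round(3),P.max(0).round(3),np.percentile(L,[1,50,99],axis=0).round(4).tolist())
E
```

```text
t 10.75 p [0.5724 0.0039 0.2479] yaw -0.0894 open 6.246231654576429 F [-0.2  0.5 -1.1] grip 60.18705725669861 q [-0.2   0.16  1.59 -0.    1.39 -1.68]
side 2207 [ 0.492 -0.035  0.105] [0.682 0.037 0.294] [[-0.0806, -0.0024, -0.1107], [-0.0319, 0.0033, -0.0382], [0.0246, 0.0057, 0.0152]]
top 138 [ 0.507 -0.027  0.197] [0.604 0.014 0.586] [[-0.0639, -0.0036, -0.0286], [-0.0328, 0.0001, 0.0162], [-0.0017, 0.0042, 0.0206]]
```

View pics/s3.png

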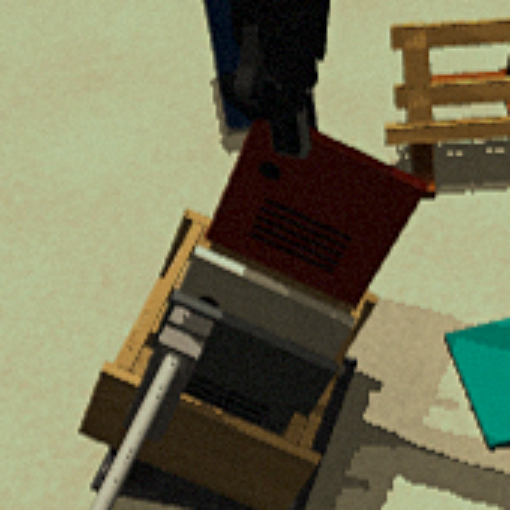

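```bash
python3 - <<'E'
from h import *
P=easel_h(-33,5,0);P[2]=.30;go(P,YE)
E
```

```text
target [ 0.4667 -0.2703  0.3   ] shift [ 0.2041 -0.7064 -0.1276] turn -0.0985
```

>>> play_rows(plan=[[4,[0,0,-0.08],0],[4,[0,0,-0.16],0],[4,[0.02,-0.04,-0.22],0],[4,[0.05,-0.12,-0.22],-0.02],[4,[0.08,-0.22,-0.22],-0.04],[4,[0.11,-0.32,-0.2],-0.06],[4,[0.14,-0.42,-0.18],-0.08],[4,[0.17,-0.52,-0.16],-0.0985],[4,[0.19,-0.62,-0.14],-0.0985],[4,[0.204,-0.7,-0.128],-0.0985]])

```text
time_s: 11.85
eef_pos: [0.4654, -0.2695, 0.2975]
eef_rot: [-0.001, -0.109, 0.994, 0.0]
wrist_force: [0.3, -0.6, -1.5]
opening: 0.07
grasp_force: 60.3
```

>>> play_rows(plan=[[4,[0,0,0],0],[4,[0,0,0],0],[4,[0,0,0],0],[4,[0,0,0],0]])

```text
time_s: 12.25
eef_pos: [0.4673, -0.2667, 0.2988]
eef_rot: [0.0, -0.111, 0.994, -0.0]
wrist_force: [0.4, -0.1, -2.1]
opening: 0.075
grasp_force: 60.3
```

```bash
cat > m.py <<'E'
from h import *
def panel(yaw,ymax=-.2,zmin=.135,n=("side","top")):
    p=pose()[0];RZ=R.from_euler("z",yaw).as_matrix()
    out=[]
    for k in n:
        c=camera(k);w=cloud(c);im=c["image"].astype(int)
        m=(im[...,0]>2*im[...,1]+5)&(im[...,0]>15)&(np.linalg.norm(w-p,axis=-1)<.18)&(w[...,2]>zmin)
        m=cv2.morphologyEx(m.astype(np.uint8),cv2.MORPH_OPEN,np.ones((2,2)))>0
        out.append(w[m])
        L=(w[m]-p)@RZ*1000;print(k,len(L),np.percentile(L,[1,50,99],axis=0).round(1).tolist())
        if len(L)>20:
            h=cv2.minAreaRect(L[:,[0,2]].astype(np.float32));print(" rect xz",np.round(h[0],1),np.round(h[1],1),round(h[2],1),cv2.boxPoints(h).round(0).tolist())
            A=np.c_[L[:,0],L[:,2],np.ones(len(L))];s=np.linalg.lstsq(A,L[:,1],rcond=None)[0];print(" plane dy/dx,dy/dz",s.round(3))
    return out
E
python3 - <<'E'
from m import *
st();panel(YE)
P=easel_h(-33,5,0);P[2]=.186;go(P,YE)
E
```

```text
t 12.25 p [ 0.4673 -0.2667  0.2988] yaw 0.2216 open 6.417848885938382 F [ 0.4 -0.1 -2.1] grip 60.27261972427368 q [-0.74  0.05  1.62  0.    1.48 -2.53]
side 2143 [[nan, nan, nan], [nan, nan, nan], [nan, nan, nan]]
 rect xz [ -41.7 -162. ] [381.2 128. ] 62.4 [[-187.0, -301.0], [-73.0, -361.0], [103.0, -23.0], [-10.0, 37.0]]
 ** On entry to DLASCL parameter number  4 had an illegal value
 ** On entry to DLASCL parameter number  4 had an illegal valueTraceback (most recent call last):
  File "<stdin>", line 2, in <module>
  File "m.py", line 13, in panel
    A=np.c_[L[:,0],L[:,2],np.ones(len(L))];s=np.linalg.lstsq(A,L[:,1],rcond=None)[0];print(" plane dy/dx,dy/dz",s.round(3))
                                             ~~~~~~~~~~~~~~~^^^^^^^^^^^^^^^^^^^^^
    x, resids, rank, s = _umath_linalg.lstsq(a, b, rcond,
                         ~~~~~~~~~~~~~~~~~~~^^^^^^^^^^^^^
                                             signature=signature)
                                             ^^^^^^^^^^^^^^^^^^^^
    raise LinAlgError("SVD did not converge in Linear Least Squares")
numpy.linalg.LinAlgError: SVD did not converge in Linear Least Squares
```

Morphological opening let NaN pixels in; filter them.

```bash
sed -i 's/,np.ones((2,2)))>0/,np.ones((2,2)))>0; m\&=np.isfinite(w[...,2])\&(np.linalg.norm(w-p,axis=-1)<.18)/' m.py
python3 - <<'E'
from m import *
panel(YE)
P=easel_h(-33,5,0);P[2]=.186;go(P,YE)
E
```

```text
side 2079 [[-71.4, -0.0, -124.6], [-9.1, 3.5, -48.8], [60.0, 7.5, 16.1]]
 rect xz [ -5.6 -54.5] [108.3 132.1] 24.2 [[-82.0, -16.0], [-28.0, -137.0], [71.0, -93.0], [17.0, 28.0]]
 plane dy/dx,dy/dz [0.004 0.006 3.889]
top 348 [[-69.5, -3.1, -114.8], [-30.9, 4.2, -15.3], [62.1, 5.4, 9.8]]
 rect xz [ -2.2 -47.6] [ 98.  126.3] 26.2 [[-74.0, -13.0], [-18.0, -126.0], [70.0, -83.0], [14.0, 31.0]]
 plane dy/dx,dy/dz [ 0.006 -0.029  2.501]
target [ 0.4667 -0.2703  0.186 ] shift [ 0.0032 -0.0078  0.2818] turn 0.0005
```

>>> play_rows(plan=[[4,[0.003,-0.008,0.06],0],[4,[0.003,-0.008,0.12],0],[4,[0.003,-0.008,0.18],0],[4,[0.003,-0.008,0.23],0],[4,[0.003,-0.008,0.26],0],[4,[0.003,-0.008,0.265],0],[4,[0.003,-0.008,0.265],0],[4,[0.003,-0.008,0.265],0],[4,[0.003,-0.008,0.265],0]])

```text
time_s: 13.3
eef_pos: [0.4669, -0.2717, 0.1938]
eef_rot: [0.001, -0.11, 0.994, -0.001]
wrist_force: [-0.1, -0.2, 0.1]
opening: 0.073
grasp_force: 60.2
```

```bash
python3 - <<'E'
from m import *
st()
P=easel_h(-33,5,0);P[2]=.186;go(P,YE)
c=camera("side");cv2.imwrite("pics/s4.png",cv2.resize(c["image"][130:250,240:360,::-1],None,fx=4,fy=4))
E
```

```text
t 13.3 p [ 0.4669 -0.2717  0.1938] yaw 0.22 open 6.194700857767501 F [-0.1 -0.2  0.1] grip 60.21265625953674 q [-0.75  0.14  1.73 -0.    1.27 -2.54]
target [ 0.4667 -0.2703  0.186 ] shift [-0.0002  0.0034  0.0194] turn 0.0
```

View pics/s4.png

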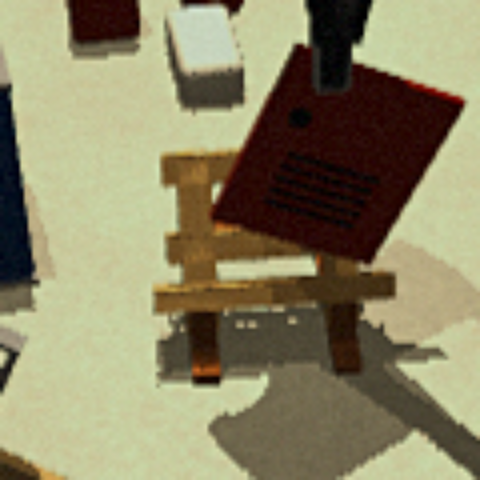

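>>> play_rows(plan=[[4,[0,0.005,0.01],0],[4,[0,0.005,0.018],0],[4,[0,0.005,0.0225],0],[4,[0,0.005,0.0225],0],[4,[-0.02,0.005,0.027],0],[4,[-0.0425,0.005,0.032],0],[4,[-0.06,0.005,0.038],0],[4,[-0.0775,0.005,0.045],0],[4,[-0.0775,0.005,0.045],0],[4,[-0.0775,0.005,0.045],0]])

```text
time_s: 14.35
eef_pos: [0.4976, -0.2629, 0.1752]
eef_rot: [0.001, -0.11, 0.994, -0.001]
wrist_force: [1.1, -1.7, 6.9]
opening: 0.079
grasp_force: 62.2
```

```bash
python3 - <<'E'
from m import *
st();panel(YE,zmin=.06,n=["side"])
p=pose()[0];print("easel_h",((p-EO)@R.from_euler("z",YE).as_matrix()*1000).round(1))
E
```

```text
t 14.35 p [ 0.4976 -0.2629  0.1752] yaw 0.2208 open 6.781497348253996 F [ 1.1 -1.7  6.9] grip 62.18978404998779 q [-0.7   0.21  1.69 -0.    1.24 -2.49]
side 1547 [[-80.3, -1.0, -115.7], [-25.6, 2.9, -44.6], [37.8, 7.1, 13.9]]
 rect xz [-21.1 -51.5] [108.5 137.5] 13.3 [[-90.0, 3.0], [-58.0, -131.0], [47.0, -106.0], [16.0, 28.0]]
 plane dy/dx,dy/dz [0.006 0.017 3.844]
easel_h [ -1.2   5.5 130.2]
```

>>> play_rows(plan=[[4,[-0.015,0,0.007],0],[4,[-0.03,0,0.015],0],[4,[-0.045,0,0.023],0],[4,[-0.06,0,0.032],0],[4,[-0.07,0,0.038],0],[4,[-0.07,0,0.039],0],[4,[-0.07,0,0.039],0],[4,[-0.07,0,0.039],0]])

```text
time_s: 15.2
eef_pos: [0.5258, -0.2569, 0.1603]
eef_rot: [0.002, -0.11, 0.994, -0.001]
wrist_force: [2.6, -1.2, 8.9]
opening: 0.074
grasp_force: 63.5
```

```bash
python3 - <<'E'
from m import *
st();panel(YE,zmin=.06,n=["side"])
p=pose()[0];print("easel_h",((p-EO)@R.from_euler("z",YE).as_matrix()*1000).round(1))
E
```

```text
t 15.2 p [ 0.5258 -0.2569  0.1603] yaw 0.2208 open 6.32189155382676 F [ 2.6 -1.2  8.9] grip 63.45452070236206 q [-0.66  0.27  1.65  0.    1.22 -2.45]
side 1470 [[-88.5, -1.0, -102.5], [-40.2, 2.7, -36.6], [15.5, 6.7, 17.1]]
 rect xz [-38.6 -43.5] [108.3 124.8] 1.7 [[-95.0, 17.0], [-91.0, -108.0], [17.0, -104.0], [14.0, 20.0]]
 plane dy/dx,dy/dz [0.012 0.019 3.896]
easel_h [ 27.6   5.2 115.4]
```

>>> play_rows(plan=[[4,[-0.004,0,0.003],0],[4,[-0.008,0,0.006],0],[4,[-0.01,0,0.008],0],[4,[-0.01,0,0.008],0],[4,[-0.01,0,0.008],0]])

```text
time_s: 15.75
eef_pos: [0.5295, -0.257, 0.1584]
eef_rot: [0.002, -0.11, 0.994, -0.002]
wrist_force: [-1.5, -2.9, 15.0]
opening: 0.073
grasp_force: 64.4
```

```bash
python3 - <<'E'
from m import *
st();panel(YE,zmin=.06,n=["side"]);panel(YE,zmin=.06,n=["top"])
p=pose()[0];print("easel_h",((p-EO)@R.from_euler("z",YE).as_matrix()*1000).round(1))
E
```

```text
t 15.75 p [ 0.5295 -0.257   0.1584] yaw 0.2202 open 6.262703755150989 F [-1.5 -2.9 15. ] grip 64.43853378295898 q [-0.65  0.28  1.64 -0.    1.21 -2.44]
side 1411 [[-90.6, -0.8, -100.5], [-41.7, 3.0, -34.5], [13.8, 7.8, 18.6]]
 rect xz [-39.5 -40.1] [125.4 109.9] 89.8 [[-95.0, -103.0], [15.0, -103.0], [16.0, 22.0], [-94.0, 23.0]]
 plane dy/dx,dy/dz [0.01  0.024 4.247]Traceback (most recent call last):
  File "<stdin>", line 2, in <module>
  File "m.py", line 10, in panel
    L=(w[m]-p)@RZ*1000;print(k,len(L),np.percentile(L,[1,50,99],axis=0).round(1).tolist())
                                      ~~~~~~~~~~~~~^^^^^^^^^^^^^^^^^^^^
    return _quantile_unchecked(
        a, q, axis, out, overwrite_input, method, keepdims, weights)
    return _ureduce(a,
                    func=_quantile_ureduce_func,
    ...<5 lines>...
                    overwrite_input=overwrite_input,
                    method=method)
    r = func(a, **kwargs)
    result = _quantile(arr,
                       quantiles=q,
    ...<2 lines>...
                       out=out,
                       weights=wgt)
    slices_having_nans = np.isnan(arr[-1, ...])
                                  ~~~^^^^^^^^^
IndexError: index -1 is out of bounds for axis 0 with size 0
```

>>> play_rows(plan=[[4,[0,0.002,-0.008],0],[4,[0,0.002,-0.016],0],[4,[-0.01,0.002,-0.016],0],[4,[-0.019,0.002,-0.016],0],[4,[-0.019,0.002,-0.016],0],[4,[-0.019,0.002,-0.016],0],[4,[-0.019,0.002,-0.016],0],[4,[-0.019,0.002,-0.016],0]])

```text
time_s: 16.65
eef_pos: [0.5344, -0.2528, 0.1618]
eef_rot: [-0.0, -0.11, 0.994, 0.0]
wrist_force: [0.1, -0.6, -0.7]
opening: 0.076
grasp_force: 62.1
```

```bash
python3 - <<'E'
from m import *
st();o=panel(YE,zmin=.05,n=["side"])[0]
M=R.from_euler("z",YE).as_matrix()
p=pose()[0];print("tcp easel_h",((p-EO)@M*1000).round(1))
L=(o-EO)@M*1000;print("panel easel_h",np.percentile(L,[.5,99.5],axis=0).round(1))
E
```

```text
t 16.65 p [ 0.5344 -0.2528  0.1618] yaw 0.2198 open 6.513446947949065 F [ 0.1 -0.6 -0.7] grip 62.0934784412384 q [-0.64  0.29  1.63  0.    1.23 -2.43]
side 1550 [[-93.8, -14.9, -106.7], [-42.0, 3.5, -38.4], [14.3, 8.9, 17.6]]
 rect xz [-41.5 -49.5] [114.8 139.6] 2.0 [[-101.0, 18.0], [-96.0, -121.0], [18.0, -117.0], [13.0, 22.0]]
 plane dy/dx,dy/dz [0.024 0.01  4.668]
tcp easel_h [ 36.9   7.2 116.9]
panel easel_h [[-59.3 -19.4   9.6]
 [ 51.7  19.5 134.9]]
```

>>> play_rows(plan=[[4,[-0.006,-0.005,0],0],[4,[-0.006,-0.005,0.004],0],[4,[-0.006,-0.005,0.009],0],[4,[-0.006,-0.005,0.009],0],[4,[-0.006,-0.005,0.009],0],[4,[-0.006,-0.005,0.009],0]])

```text
time_s: 17.3
eef_pos: [0.5381, -0.2549, 0.1593]
eef_rot: [0.001, -0.11, 0.994, -0.001]
wrist_force: [1.9, -0.5, 4.6]
opening: 0.075
grasp_force: 62.9
```

```bash
python3 - <<'E'
from m import *
st();o=panel(YE,zmin=.075,n=["side"])[0]
M=R.from_euler("z",YE).as_matrix()
p=pose()[0];print("tcp easel_h",((p-EO)@M*1000).round(1))
L=(o-EO)@M*1000;L=L[abs(L[:,1]-np.median(L[:,1]))<5]
for a,b in((35,60),(60,90),(90,115)):
    q=L[(L[:,2]>a)&(L[:,2]<b)];print(a,np.percentile(q[:,0],[.5,99.5]).round(1),np.median(q[:,1]))
print(L[:,2].max())
E
```

```text
t 17.3 p [ 0.5381 -0.2549  0.1593] yaw 0.22 open 6.439802142105984 F [ 1.9 -0.5  4.6] grip 62.902679443359375 q [-0.64  0.3   1.62  0.    1.22 -2.43]
side 1263 [[-91.6, -5.8, -85.5], [-43.2, 3.4, -29.5], [13.5, 7.2, 18.0]]
 rect xz [-41.6 -37.8] [112.4 118.5] 2.2 [[-100.0, 19.0], [-95.0, -99.0], [17.0, -95.0], [12.0, 24.0]]
 plane dy/dx,dy/dz [0.023 0.023 4.742]
tcp easel_h [ 40.    4.5 114.3]
35 [-50.3  56.1] 7.684300288777567
60 [-49.3  53. ] 7.716579889008644
90 [-50.5  53.7] 8.112673927973521
134.09293790839573
```

>>> play_rows(plan=[[10,[0.003,0,0],0],[13,[0.003,0,0],0],[16,[0.003,0,0],0],[16,[0.003,0,0],0],[16,[0.003,-0.01,0],0],[18,[0.003,-0.02,0.002],0],[20,[0.003,-0.03,0.004],0],[22,[0.003,-0.04,0.006],0],[22,[0.003,-0.05,0.008],0],[22,[0.003,-0.05,0.008],0]])

```text
time_s: 18.35
eef_pos: [0.5406, -0.2749, 0.1551]
eef_rot: [-0.0, -0.109, 0.994, -0.0]
wrist_force: [-0.4, -0.6, -0.5]
opening: 0.259
grasp_force: 0.1
```

```bash
python3 - <<'E'
from m import *
st();c=camera("side");cv2.imwrite("pics/s5.png",cv2.resize(c["image"][130:250,240:360,::-1],None,fx=4,fy=4))
o=panel(YE,zmin=.075,n=["side"])[0]
M=R.from_euler("z",YE).as_matrix()
p=pose()[0];print("tcp easel_h",((p-EO)@M*1000).round(1))
E
```

```text
t 18.35 p [ 0.5406 -0.2749  0.1551] yaw 0.2194 open 22.124331402170974 F [-0.4 -0.6 -0.5] grip 0.07778323306411039 q [-0.67  0.32  1.59 -0.    1.23 -2.46]
side 1436 [[-91.9, -6.6, -82.3], [-41.4, 6.3, -31.0], [15.7, 18.4, 18.8]]
 rect xz [-39.3 -19.1] [113.5 136.1] 3.8 [[-100.0, 45.0], [-91.0, -91.0], [22.0, -83.0], [13.0, 53.0]]
 plane dy/dx,dy/dz [ 0.036 -0.166  2.662]
tcp easel_h [ 38.2 -15.  110.2]
```

View pics/s5.png

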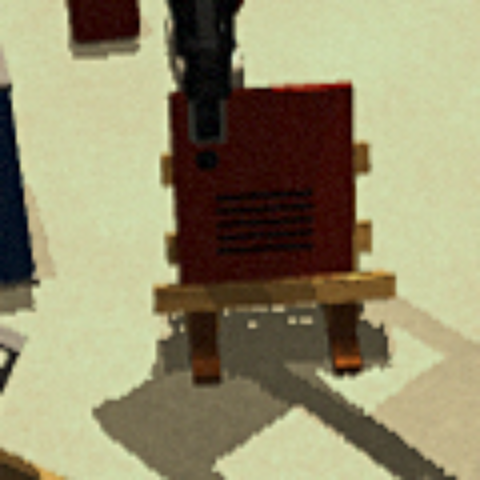

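>>> play_rows(plan=[[23,[0,-0.01,0.002],0],[25,[0,-0.02,0.004],0],[27,[0,-0.03,0.006],0],[30,[0,-0.04,0.009],0],[32,[0,-0.05,0.012],0],[35,[0,-0.06,0.015],0],[38,[0,-0.065,0.015],0],[40,[0,-0.065,0.015],0],[40,[0,-0.065,0.015],0]])

```text
time_s: 19.35
eef_pos: [0.5463, -0.2995, 0.1493]
eef_rot: [-0.0, -0.11, 0.994, 0.0]
wrist_force: [0.2, 0.3, -0.5]
opening: 0.468
grasp_force: 0.0
```

```bash
cat >> m.py <<'E'
def lean():
    st();c=camera("side");w=cloud(c);im=c["image"].astype(int)
    ct,s_=np.cos(np.radians(25)),np.sin(np.radians(25))
    ME=R.from_euler("z",YE).as_matrix()@np.array([[1,0,0],[0,ct,-s_],[0,s_,ct]])
    L=(w-EO)@ME*1000
    m=(im[...,0]>2*im[...,1]+5)&(im[...,0]>15)&(abs(L[...,0])<75)&(L[...,2]>8)&(L[...,2]<140)&(abs(L[...,1])<40)
    Q=L[m];A=np.c_[Q[:,0],Q[:,2],np.ones(len(Q))];k=np.linalg.lstsq(A,Q[:,1],rcond=None)[0]
    r=abs(Q[:,1]-A@k)<5;Q=Q[r];k=np.linalg.lstsq(A[r],Q[:,1],rcond=None)[0]
    print("easel frame: face y=%.3f x + %.3f z + %.1f"%tuple(k),len(Q))
    for a,b in((10,30),(30,60),(60,90),(90,110),(110,135)):
        q=Q[(Q[:,2]>a)&(Q[:,2]<b)]
        if len(q)>5: print(a,np.percentile(q[:,0],[.5,99.5]).round(1))
    print("z top",np.percentile(Q[:,2],99.5))
    return c
E
python3 - <<'E'
from m import *
lean();M=R.from_euler("z",YE).as_matrix()
p=pose()[0];print("tcp easel_h",((p-EO)@M*1000).round(1))
E
```

```text
t 19.35 p [ 0.5463 -0.2995  0.1493] yaw 0.2199 open 39.93269459141286 F [ 0.2  0.3 -0.5] grip 0.0 q [-0.69  0.37  1.55  0.    1.23 -2.48]
easel frame: face y=0.001 x + -0.000 z + 7.2 1837
10 [-49.5  58.6]
30 [-50.2  57.7]
60 [-48.6  57.9]
90 [-49.4  56.6]
110 [-49.8  56.9]
z top 129.25644284206774
tcp easel_h [ 38.3 -40.8 104.3]
```

>>> play_rows(plan=[[40,[0,0,-0.05],0],[40,[0,0,-0.12],0],[20,[0,0,-0.2],0],[0,[-0.06,0,-0.2],0],[0,[-0.12,0,-0.2],0],[0,[-0.12,0,-0.2],0],[0,[-0.12,0,-0.2],0],[0,[-0.12,0,-0.2],0]])

```text
time_s: 20.2
eef_pos: [0.5924, -0.2891, 0.2289]
eef_rot: [-0.0, -0.11, 0.994, 0.0]
wrist_force: [-0.4, 0.3, -0.1]
opening: -0.001
grasp_force: 0.0
```

```bash
python3 - <<'E'
from m import *
lean();P=easel_h(80,-42,87);go(P,YE)
w=np.load("top0.npz")["w"];q=w[(w[...,2]>.1)&(w[...,0]>.6)&(w[...,1]<-.2)&(w[...,1]>-.45)];print("can",np.percentile(q,[1,99],axis=0).round(3))
E
```

```text
t 20.2 p [ 0.5924 -0.2891  0.2289] yaw 0.2199 open -0.05364294184075721 F [-0.4  0.3 -0.1] grip 0.0 q [-0.63  0.37  1.38 -0.    1.4  -2.42]
easel frame: face y=0.000 x + -0.001 z + 7.3 1995
10 [-49.3  58.7]
30 [-50.3  57.2]
60 [-48.8  57.9]
90 [-49.3  56.3]
110 [-49.8  57.2]
z top 129.34820385388755
target [ 0.5872 -0.2915  0.132 ] shift [ 0.0135 -0.0031  0.2425] turn -0.0001
can [[ 0.666 -0.389  0.102]
 [ 0.753 -0.277  0.179]]
```

>>> play_rows(plan=[[0,[0.008,-0.003,0.08],0],[0,[0.008,-0.003,0.16],0],[0,[0.008,-0.003,0.22],0],[0,[0.008,-0.003,0.242],0],[0,[0.018,-0.003,0.242],0],[0,[0.028,-0.003,0.242],0],[0,[0.036,-0.003,0.242],0],[0,[0.042,-0.003,0.242],0],[0,[0.042,-0.003,0.242],0],[0,[0.042,-0.003,0.242],0]])

```text
time_s: 21.25
eef_pos: [0.5773, -0.2942, 0.1333]
eef_rot: [0.0, -0.11, 0.994, -0.0]
wrist_force: [0.9, 0.0, 0.9]
opening: -0.001
grasp_force: 0.3
```

```bash
python3 - <<'E'
from m import *
lean();M=R.from_euler("z",YE).as_matrix()
p=pose()[0];print("tcp easel_h",((p-EO)@M*1000).round(1))
E
```

```text
t 21.25 p [ 0.5773 -0.2942  0.1333] yaw 0.2199 open -0.11823333738175228 F [0.9 0.  0.9] grip 0.270387984928675 q [-0.65  0.43  1.49  0.    1.21 -2.44]
easel frame: face y=0.003 x + 0.001 z + 7.1 1984
10 [-49.8  56.2]
30 [-50.3  55.7]
60 [-51.1  56.7]
90 [-49.5  56.1]
110 [-49.9  55.4]
z top 129.2201842440885
tcp easel_h [ 69.7 -42.3  88. ]
```

>>> play_rows(plan=[[0,[0.004,0,0],0],[0,[0.008,0,0],0],[0,[0.009,0,0],0],[0,[0.009,0,0],0],[0,[0.009,0,0],0]])

```text
time_s: 21.8
eef_pos: [0.5734, -0.2947, 0.1324]
eef_rot: [-0.0, -0.11, 0.994, 0.0]
wrist_force: [0.6, 0.1, 0.7]
opening: -0.003
grasp_force: 0.7
```

```bash
python3 - <<'E'
from m import *
lean();M=R.from_euler("z",YE).as_matrix()
p=pose()[0];print("tcp easel_h",((p-EO)@M*1000).round(1))
E
```

```text
t 21.8 p [ 0.5734 -0.2947  0.1324] yaw 0.22 open -0.23542474683907924 F [0.6 0.1 0.7] grip 0.6831051595509052 q [-0.66  0.43  1.5  -0.    1.21 -2.45]
easel frame: face y=0.001 x + -0.001 z + 7.3 1989
10 [-54.5  53.6]
30 [-54.8  52.8]
60 [-53.4  53.4]
90 [-54.4  53.3]
110 [-54.7  52.8]
z top 129.3099510276462
tcp easel_h [ 65.9 -42.1  87.4]
```

>>> play_rows(plan=[[0,[-0.02,0,0],0],[0,[-0.04,0,0],0],[0,[-0.04,0,-0.1],0],[20,[-0.04,0,-0.2],0],[40,[-0.04,0,-0.3],0],[40,[-0.04,0,-0.4],0],[40,[-0.04,0.1,-0.42],0],[40,[-0.04,0.2,-0.42],0],[40,[-0.04,0.3,-0.42],0],[40,[-0.04,0.4,-0.42],0]])

```text
time_s: 22.85
eef_pos: [0.554, -0.1335, 0.3005]
eef_rot: [-0.0, -0.11, 0.994, 0.0]
wrist_force: [0.5, 0.0, 0.1]
opening: 0.471
grasp_force: 0.0
```

```bash
python3 - <<'E'
from m import *
lean();P=rack(35,275.5,168);P[2]=.28;go(P,YR)
E
```

```text
t 22.85 p [ 0.554  -0.1335  0.3005] yaw 0.2198 open 40.18866308038785 F [0.5 0.  0.1] grip 0.0 q [-0.44  0.12  1.54  0.    1.49 -2.24]
easel frame: face y=0.002 x + 0.000 z + 7.1 2002
10 [-54.6  53.7]
30 [-54.8  53.2]
60 [-53.6  53.4]
90 [-54.   51.7]
110 [-55.   52.4]
z top 129.25345449700626
target [0.6287 0.3137 0.28  ] shift [-0.4293  1.0337  0.0557] turn 0.1
```

>>> play_rows(plan=[[40,[-0.42,1.0,0.02],0.1],[40,[-0.42,1.0,0.02],0.1],[40,[-0.42,1.0,0.02],0.1],[40,[-0.42,1.0,0.02],0.1],[40,[-0.42,1.0,0.02],0.1],[40,[-0.42,1.0,0.02],0.1],[40,[-0.42,1.0,0.02],0.1],[40,[-0.42,1.0,0.02],0.1],[40,[-0.42,1.0,0.02],0.1],[40,[-0.42,1.0,0.02],0.1]])

```text
time_s: 23.9
eef_pos: [0.6301, 0.2978, 0.291]
eef_rot: [-0.001, 0.044, 0.999, 0.001]
wrist_force: [-1.4, -1.4, -0.1]
opening: 0.469
grasp_force: 0.0
```

>>> play_rows(plan=[[40,[0,0,0],0],[40,[0,0,0],0],[40,[0,0,0],0],[40,[0,0,0],0]])

```text
time_s: 24.3
eef_pos: [0.6311, 0.2907, 0.2928]
eef_rot: [0.0, 0.048, 0.999, 0.0]
wrist_force: [0.0, 0.0, -0.9]
opening: 0.468
grasp_force: 0.0
```

```bash
python3 - <<'E'
from m import *
st();P=rack(35,275.5,168);P[2]=.2;go(P,YR)
E
```

```text
t 24.3 p [0.6311 0.2907 0.2928] yaw -0.0959 open 39.93234152418536 F [ 0.   0.  -0.9] grip 0.0 q [ 0.26  0.41  1.2  -0.    1.53 -1.21]
target [0.6287 0.3137 0.2   ] shift [0.0117 0.0566 0.2321] turn -0.0017
```

>>> play_rows(plan=[[40,[0.012,0.057,0],-0.002],[40,[0.012,0.057,0],-0.002],[40,[0.012,0.057,0.08],-0.002],[40,[0.012,0.057,0.16],-0.002],[40,[0.012,0.057,0.21],-0.002],[40,[0.012,0.057,0.232],-0.002],[40,[0.012,0.057,0.232],-0.002],[10,[0.012,0.057,0.232],-0.002],[10,[0.012,0.057,0.232],-0.002],[10,[0.012,0.057,0.232],-0.002]])

```text
time_s: 25.3
eef_pos: [0.6292, 0.3135, 0.202]
eef_rot: [0.001, 0.044, 0.999, -0.001]
wrist_force: [-1.6, -6.5, 3.2]
opening: 0.142
grasp_force: 58.7
```

>>> play_rows(plan=[[10,[0,0,0],0],[10,[0,0,0],0],[10,[0,-0.02,0],0],[10,[0,-0.06,0],0],[10,[0,-0.11,0],0],[10,[0,-0.16,0],0],[10,[0,-0.2,0],0],[10,[0,-0.2,0],0]])

```text
time_s: 26.1
eef_pos: [0.6217, 0.2323, 0.202]
eef_rot: [0.001, 0.045, 0.999, -0.0]
wrist_force: [-1.6, -2.3, 8.1]
opening: 0.142
grasp_force: 59.6
```

```bash
python3 - <<'E'
from m import *
st();p=pose()[0];print("rack",((p-RO)@RR*1000).round(1));P=rack(35,131.5,168);P[2]=.2;go(P,YR)
E
```

```text
t 26.1 p [0.6217 0.2323 0.202 ] yaw -0.09 open 12.151715248545239 F [-1.6 -2.3  8.1] grip 59.598612785339355 q [ 0.18  0.4   1.4  -0.    1.35 -1.3 ]
rack [ 31.4 193.8 159. ]
target [0.6157 0.1702 0.2   ] shift [ 0.001  -0.1558  0.005 ] turn 0.0002
```

>>> play_rows(plan=[[10,[0,-0.04,0],0],[10,[0,-0.08,0],0],[10,[0,-0.11,0],0],[10,[0,-0.135,0],0],[10,[0,-0.15,0],0],[10,[0,-0.158,0],0],[10,[0,-0.164,0],0],[10,[0,-0.164,0],0],[10,[0,-0.164,0],0]])

```text
time_s: 27.0
eef_pos: [0.6159, 0.17, 0.202]
eef_rot: [0.001, 0.044, 0.999, 0.001]
wrist_force: [-1.2, 4.0, 8.0]
opening: 0.141
grasp_force: 59.6
```

```bash
python3 - <<'E'
from m import *
st();p=pose()[0];print("rack",((p-RO)@RR*1000).round(1))
E
```

```text
t 27.0 p [0.6159 0.17   0.202 ] yaw -0.0881 open 12.05414926920293 F [-1.2  4.   8. ] grip 59.618775844573975 q [ 0.08  0.34  1.47  0.    1.33 -1.4 ]
rack [ 31.2 131.3 159. ]
```

>>> play_rows(plan=[[10,[0,-0.005,0],0],[10,[0,-0.008,0],0],[10,[0,-0.008,0],0],[10,[0,-0.008,0],0]])

```text
time_s: 27.4
eef_pos: [0.6159, 0.1699, 0.202]
eef_rot: [0.002, 0.043, 0.999, 0.003]
wrist_force: [1.9, 15.3, 7.0]
opening: 0.138
grasp_force: 59.6
```

At the home stop. Release squarely, retreat, and check.

>>> play_rows(plan=[[10,[0,0.009,0],0],[20,[0,0.009,0],0],[36,[0,0.009,0],0],[36,[0,0.009,0],0],[36,[0,0.009,0],0],[36,[0,0.009,-0.08],0],[36,[0,0.009,-0.18],0],[36,[0.1,0.1,-0.25],0],[36,[0.2,0.2,-0.25],0],[36,[0.3,0.3,-0.25],0]])

```text
time_s: 28.4
eef_pos: [0.5206, 0.2799, 0.3008]
eef_rot: [0.001, 0.045, 0.999, 0.0]
wrist_force: [0.9, 0.4, -0.4]
opening: 0.419
grasp_force: 0.0
```

>>> play_rows(plan=[[36,[0.1,0.1,0],0],[36,[0.2,0.2,0],0],[36,[0.2,0.2,0],0],[36,[0.2,0.2,0],0]])

```text
time_s: 28.8
eef_pos: [0.4469, 0.3673, 0.2993]
eef_rot: [-0.0, 0.042, 0.999, -0.0]
wrist_force: [0.8, 0.3, -0.6]
opening: 0.423
grasp_force: 0.0
```

```bash
python3 - <<'E'
from m import *
lean()
for n in("side","top"):
    c=camera(n);L=(cloud(c)-RO)@RR
    k=(L[...,2]>.170)&(L[...,2]<.19)&(abs(L[...,0]-.035)<.02)&(L[...,1]>.08)&(L[...,1]<.33);print(n,"knob",k.sum(),np.percentile(L[k],[3,50,97],axis=0)[:,1].round(4))
    for nm,y0 in(("red",-.038),("white",0),("grey",.038)):
        q=L[(L[...,2]>.122)&(L[...,2]<.136)&(abs(L[...,0]+.02)<.03)&(abs(L[...,1]-y0)<.012)];print(nm,len(q),np.nanmedian(q,0).round(4) if len(q) else "")
cv2.imwrite("pics/end.png",c["image"][:,:,::-1])
E
```

```text
t 28.8 p [0.4469 0.3673 0.2993] yaw -0.0844 open 36.132339571533066 F [ 0.8  0.3 -0.6] grip 0.0 q [ 0.48  0.14  1.52 -0.    1.49 -1.  ]
easel frame: face y=0.000 x + 0.000 z + 0.0 0Traceback (most recent call last):
  File "<stdin>", line 2, in <module>
  File "m.py", line 27, in lean
    print("z top",np.percentile(Q[:,2],99.5))
                  ~~~~~~~~~~~~~^^^^^^^^^^^^^
    return _quantile_unchecked(
        a, q, axis, out, overwrite_input, method, keepdims, weights)
    return _ureduce(a,
                    func=_quantile_ureduce_func,
    ...<5 lines>...
                    overwrite_input=overwrite_input,
                    method=method)
    r = func(a, **kwargs)
    result = _quantile(arr,
                       quantiles=q,
    ...<2 lines>...
                       out=out,
                       weights=wgt)
    slices_having_nans = np.isnan(arr[-1, ...])
                                  ~~~^^^^^^^^^
IndexError: index -1 is out of bounds for axis 0 with size 0
```

```bash
python3 - <<'E'
from m import *
c=camera("top");w=cloud(c);L=(w-RO)@RR
k=(L[...,2]>.170)&(L[...,2]<.19)&(abs(L[...,0]-.035)<.02)&(L[...,1]>.08)&(L[...,1]<.33);print("knob",k.sum(),np.percentile(L[k],[3,50,97],axis=0)[:,1].round(4) if k.any() else "")
for nm,y0 in(("red",-.038),("white",0),("grey",.038)):
    q=L[(L[...,2]>.122)&(L[...,2]<.136)&(abs(L[...,0]+.02)<.03)&(abs(L[...,1]-y0)<.012)];print(nm,len(q),np.nanmedian(q,0).round(4) if len(q) else "")
for l in("solvent_can","filler_tub"):
    for d in masks_of(c,l)[:1]: print(l,np.round(d["rect"]))
im=c["image"].astype(int);ct,s_=np.cos(np.radians(25)),np.sin(np.radians(25))
ME=R.from_euler("z",YE).as_matrix()@np.array([[1,0,0],[0,ct,-s_],[0,s_,ct]]);E=(w-EO)@ME*1000
m=(im[...,0]>1.6*im[...,1])&(abs(E[...,0])<75)&(E[...,2]>8)&(E[...,2]<140)&(abs(E[...,1])<25);print(np.percentile(E[m],[1,50,99],axis=0).round(1))
cv2.imwrite("pics/end.png",c["image"][:,:,::-1])
E
```

```text
knob 51 [0.1256 0.1305 0.1371]
red 0 
white 119 [-0.0189 -0.0006  0.129 ]
grey 122 [-0.0215  0.0372  0.129 ]
solvent_can [459. 137.  73.  64.]
filler_tub [197. 173.  54.  46.]
[[-55.1   2.4   8.9]
 [ -3.2   8.1  78.9]
 [ 51.4  11.2 130.4]]
```

View pics/end.png

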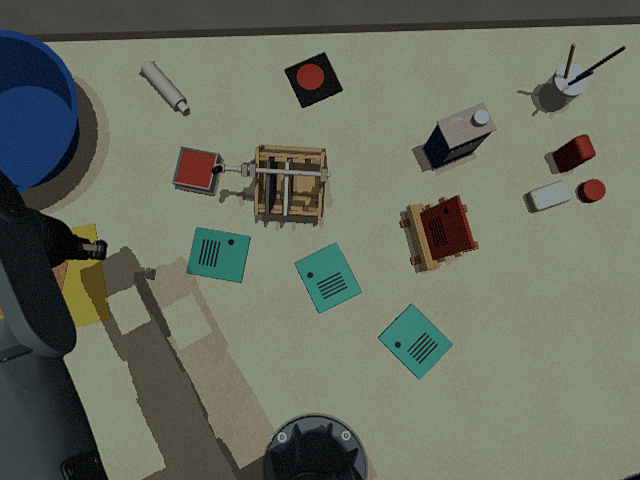

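```bash
python3 -c "
from bench import *
print(hand_in())"
```

```text
the job is handed in; nothing more can be done
None
```

The job is handed in after about 29 s of the 64 s allowed: the red panel stands on the easel ledge leaning flat against the frame, within about 2 mm of centre. The bolt is back at its home stop, and in the last top view the grey and white panels, the can and the tub are where they started. The one rough moment was lowering onto the red panel: the hand met something, about 42 N at the wrist, and I backed off at once. I couldn't tell whether a finger or the gripper's body (40 N limit) made the contact.

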